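Fold the thread counter, shut the pin tin and close the case

TASK

Put the thread counter away: fold its lens plate and its stand down so that it is flat, and lay it level in the empty nest of the open wooden case. Shut the pin tin that stands open in the other nest, leaving it in that nest, and close the lid of the case fully. Leave the snips and the oil bottle where they are.

Things in the scene. Friction and masses are not known exactly. Their poses are not given: they have to be found in the camera images.
- loupe: Folding thread counter (linen loupe) of dark metal, loose in front of the case, open in a C shape. Origin: centre of its foot's underside; +x from the open side to the stand. Foot 60 (x) x 56 (y) mm: a 3.4 mm plate with side walls 15 mm high at y = +-24 to +-28 mm; grip these walls across y. Folded it is 60 x 56 x 15 mm, 0.175 kg.
- loupe_hinge (a point): Axis of the stand's hinge on the foot, at x = +27, z = 10.5 mm of the loupe's frame, parallel to its y.
- loupe_stand (a joint): Stand plate to foot, rad: 0 = flat over the foot between its walls, 1.57 = upright (stop). Plate 46 wide, 3.6 mm thick, centred on the hinge axis, reaching 53.5 mm from it. Pushed from behind it falls toward the loupe's -x; the hinge (0.012 N m friction) holds it where it is left. It cannot go flat while the lens plate stands out.
- loupe_lens (a joint): Lens plate to stand, rad: 0 = against the stand's inner (open-side) face, 1.57 = square to it, roofing the foot. Its hinge is at the stand's free end, 51.5 mm from the stand's axis and 3.6 mm to the inner side (stand upright: x = +23.4, z = 62 mm of the loupe). Plate 46 wide, 2.6 thick, reaching 45 mm; it swings down and back; friction 0.006 N m.
- case: Dark wooden case, fixed, open. Origin: centre of its bottom board's underside; board 92 (x) x 206 (y) x 8 mm, -x side to the robot, no side walls, two nests edged by light beads 4.5 mm high: the empty one at y = +66, 66 (x) x 62 (y) mm inside (loupe goes in either way round); the tin's at y = -48, 70 x 99 mm. Two fixed bobbins 11 mm high at x = +-29, y = +18.5. Closed height 43 mm.
- case_lid (a joint): Lid of the case, rad: 0 = closed, 1.66 = open (stop). Hinge axis along the case's y at x = +46, z = 8.5 mm. A box lid, 92 x 206 mm, 34.5 mm deep from the rim plane (through the axis) to its outer face: open, that face stands 34.5 mm behind the hinge, 92 mm tall. 0.16 kg. Pushed over from behind below about 0.8 rad it sinks shut by its weight; friction 0.02 N m.
- case_nest (a point): Centre of the empty nest's floor, 8 mm above the table; where the loupe's origin shall be. Axes as the case's.
- pin_tin: Hinged pin tin, 71 (x) x 94 (y) x 27 mm shut, 0.18 kg, loose in its nest. Origin: centre of its underside; -x, its hinge side, faces the robot like the case's.
- pin_tin_lid (a joint): Lid of the tin, rad: 0 = shut, 1.92 = wide open (stop), leaning toward the robot. Hinge axis along the tin's y at x = -34, z = 22 mm; the lid is 5 mm thick above the axis and reaches 65 mm from it. Push it up and over, away from the robot; its damped hinge sinks slowly, so press it down.
- case_tin_nest (a point): Where the tin's origin belongs: the middle of its nest's floor.
- snips: Bystander: thread snips, 22 x 115 x 6 mm, lying front right. Leave alone.
- oiler: Bystander: oil bottle, 38 mm wide, 128 mm high, standing behind the case. Leave alone.
- overlock: The overlock sewing machine, fixed, between the gripper's start and the work: 0.29 m high, x = 0.28 to 0.50, y = -0.14 (hand wheel) to 0.22; behind it, at x = 0.53, a thread stand with a cross bar rises to z = 0.45. Pass high and in front of the stand. Its cords lie on the table up to y = -0.21.

How it is judged:
By the outcome, as a careful person would: the job done as asked, in the order asked, and still so for the second after the job is handed in, with the robot touching nothing.
It also fails if it takes over 66 s, if anything falls off the work surface, if the arm or the gripper's body presses on something with over 40 N, if the wrist force passes 120 N, or if a joint passes its speed limit or range.

ROBOT

A 6-joint arm with a two-finger parallel gripper is mounted at the origin on a cart in front of the work surface, level with it; the furniture and walls round the work are solid. World frame = base frame: x ahead of the robot, y to its left, z up, the work surface at z = 0. Lengths are in m, angles in degrees, forces in N, time in s.
With the tool pointing down it reaches from about 0.3 to 0.75 m from the base axis. Payload 8.5 kg.
Tool frame: the origin (TCP) lies at the very end of the fingers, on their centre line; the grasp point (between the pads) lies 19 mm behind it (env.hold_point_z is the distance from the TCP to the grasp point, in m); z points along the fingers, y is the line along which they close (so a half turn about z gives the same grasp; the last joint's range is limited). The gripper opens to 85 mm and grips with 20 to 120 N. Pads are 22 mm wide; open, the fingers measure 114 mm over their backs; the gripper's body (76 mm by 85 mm) begins 54 mm behind the grasp point. The pads swing forward as they close: fully open they stand 13 mm farther back than shut.
Start: joints at [55.502, 21.807, 74.336, -0, 83.858, -12.336], TCP at [0.207, 0.509, 0.231] pointing down, gripper open.
Joint ranges: [-178.18, 178.18], [-50.72, 133.34], [12.68, 142.11], [-81.47, 261.47], [9.98, 163.14], [-165.26, 165.26]. Speed limits (degrees/s): [136.94, 136.94, 180, 180, 180, 180].

INTERFACE

Orientations are given as a 3x3 rotation matrix whose columns are the frame's x, y, z axes.
In Python, from rig import env, optics gives the robot as it stands.
- The arm moves only by the shell command python3 -m jog 'ROWS' [OPENING] [FORCE]. ROWS is JSON, a list of rows, each an object with "linear": the shift along the tool's x, y, z in units of 40 mm (1.0 is 40 mm), a list of three; "roll": the turn about the tool's z in units of 5 degrees (1.0 is 5 degrees). A call has 1 to 12 rows; each row shifts and turns the commanded pose from where the row before left it, along the tool's axes as they then stand; what a row does not reach is not made up. A row lasts 1/12 s, in which the tool goes at most 41.7 mm and 7.16 degrees, less where a joint would pass 70% of its speed; a pose out of reach is approached as far as the arm can. A call is refused whole if a number of a shift passes 1 or a number of a turn 1, either way. A call with a gripper value outside its range is refused whole. OPENING is the opening, from -1 (shut) to 1 (fully open), set as the call begins (- or left out, the last holds). The fingers move at their own pace and stop on an object; FORCE is the grip in N (left out, the last holds). Time passes only in rows, so rows that do not move let the fingers close. It gives the time, the measured TCP pose, the force, the opening and the grip force at its end, in the units of the state.
- env.observe(): the state, without advancing time (a new reading comes with each control period).
- optics.get_image(name): name is "scene" or "top" or "wrist"; returns the picture (420x560x3 uint8, red, green, blue); there is no depth.
- optics.calibration(name): a dict with "fov_y" (degrees; the focal length in pixels is half the picture's height over the tangent of half this angle, whatever the lens; pixels are square), "cx", "cy" (the principal point, pixels), "T" (4x4, takes a point from camera to world coordinates). Camera axes: x right, y down, z forward; pixel columns grow to the right and rows downward; lengths in m; the calibration is good to about 2 mm. A picture is of the moment at which its call begins: read the wrist's pose just before it. calibration takes no time and is no camera call; for the wrist camera it gives the pose at the moment of the call.
- env.close_job(): hands the job in; it is judged then, once.
The state is a dict: "time_s": time; "q": joint angles; "qvel": joint speeds; "joint_efforts": joint torques, N m; "position": TCP position; "tool_rot": TCP orientation; "ft_force": force on the tool from outside, world axes, zero at the start; "wrist_torque": the same for the moment, N m; "grip_width": finger opening in m; "gripper_force": force on a finger pad.
Only numpy, scipy, OpenCV 4.12 (cv2) and the standard library are available. Lean on these libraries where they do the work, as an engineer would, in place of code of your own. Each camera call takes 0.05 s, during which the arm holds its last target. There are 200 camera calls.

## Working session

There is one attempt and no reset: what is moved stays moved. The work goes in short steps, Python scripts to look and compute and a shell command to move; the robot and the scene stay as the last step left them, time stands still between calls to the robot, and variables do not carry over. Pictures are saved under pics/ and viewed, at most 10 in all, crops included, and the job is handed in when it is done.

```bash
ls; mkdir -p pics; python3 - <<'E'
from rig import env, optics
import cv2, numpy as np
np.set_printoptions(precision=4,suppress=True)
for n in ["scene","top","wrist"]:
    c=optics.calibration(n); print(n,c["fov_y"],c["cx"],c["cy"],c)
    cv2.imwrite(f"pics/{n}0.png",optics.get_image(n)[:,:,::-1])
s=env.observe();print(s)
E
```

```text
pics
scene 44.60224464886203 273.4683425733879 209.1901933523845 {'fov_y': 44.60224464886203, 'cx': 273.4683425733879, 'cy': 209.1901933523845, 'T': array([[ 0.6161, -0.518 ,  0.5934, -0.1814],
       [-0.7877, -0.4011,  0.4677, -0.6899],
       [-0.0042, -0.7555, -0.6551,  0.8024],
       [ 0.    ,  0.    ,  0.    ,  1.    ]])}
top 53.50575396322041 279.98384602066074 210.03429855335298 {'fov_y': 53.50575396322041, 'cx': 279.98384602066074, 'cy': 210.03429855335298, 'T': array([[ 0.0075, -0.9901,  0.1404,  0.3264],
       [-0.9998, -0.0099, -0.0163, -0.1633],
       [ 0.0176, -0.1403, -0.99  ,  1.1113],
       [ 0.    ,  0.    ,  0.    ,  1.    ]])}
wrist 63.049768046886115 270.1993385869506 206.1438192728849 {'fov_y': 63.049768046886115, 'cx': 270.1993385869506, 'cy': 206.1438192728849, 'T': array([[ 0.3779,  0.8935,  0.2426,  0.1457],
       [ 0.9258, -0.3644, -0.1001,  0.5344],
       [-0.0011,  0.2624, -0.965 ,  0.3717],
       [ 0.    ,  0.    ,  0.    ,  1.    ]])}
{'time_s': 0.15, 'q': array([ 55.5021,  21.834 ,  74.3736,  -0.0039,  83.8583, -12.3366]), 'qvel': array([ 0.0442, -0.06  , -0.1778,  0.0015, -0.0524, -0.0849]), 'joint_efforts': array([  0.0014, -44.8626, -23.1345,  -0.0002,   0.0038,   0.    ]), 'position': array([0.2074, 0.5092, 0.2308]), 'tool_rot': array([[-0.9261,  0.3772, -0.0006],
       [ 0.3772,  0.9261, -0.001 ],
       [ 0.0002, -0.0011, -1.    ]]), 'ft_force': array([ 1.4691,  0.3036, -0.2964]), 'wrist_torque': array([-0.0251, -0.0333,  0.0125]), 'gripper_force': 0.0, 'grip_width': 0.08548585466361928}
```

View pics/scene0.png

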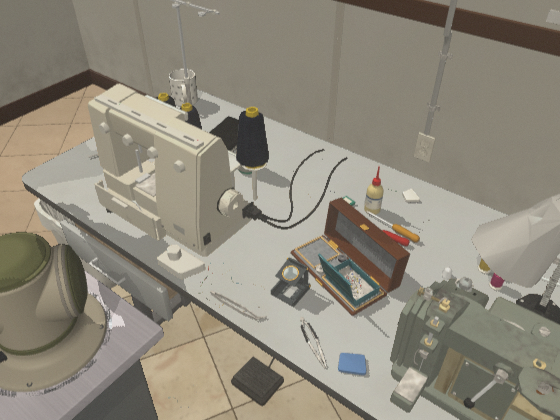

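View pics/top0.png

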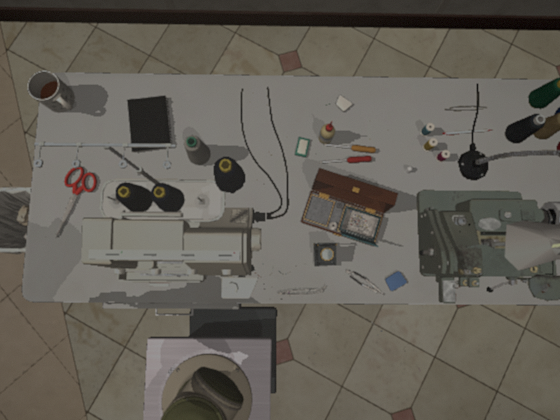

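The scene view shows the loupe near (291,280), the case around (350,260), with the tin in its right nest, and the snips at (313,343). In the top view the loupe is at (326,254), the case at (347,212), and the oiler at (328,130). I'll enlarge both.

```bash
cat > h.py <<'E'
from rig import env, optics
import cv2, numpy as np
np.set_printoptions(precision=4,suppress=True)
def ray(n,u,v,c=None):
    c=c or optics.calibration(n); f=210/np.tan(np.radians(c["fov_y"]/2))
    d=c["T"][:3,:3]@np.array([(u-c["cx"])/f,(v-c["cy"])/f,1]); return c["T"][:3,3],d
def onz(n,u,v,z,c=None):
    o,d=ray(n,u,v,c); return o+d*(z-o[2])/d[2]
def proj(n,p,c=None):
    c=c or optics.calibration(n); f=210/np.tan(np.radians(c["fov_y"]/2))
    q=c["T"][:3,:3].T@(np.asarray(p)-c["T"][:3,3]); return np.array([c["cx"]+f*q[0]/q[2],c["cy"]+f*q[1]/q[2]])
E
python3 - <<'E'
import cv2,numpy as np
a=cv2.imread('pics/scene0.png')[195:315,265:415]; b=cv2.imread('pics/top0.png')[160:280,290:410]
a=cv2.resize(a,None,fx=5,fy=5,interpolation=2)[:, :]
cv2.imwrite('pics/sc1.png',cv2.convertScaleAbs(a,alpha=1.5)); b=cv2.resize(b,None,fx=5,fy=5,interpolation=2); cv2.imwrite('pics/tc1.png',cv2.convertScaleAbs(b,alpha=1.7))
E
```

```text
(no output)
```

View pics/sc1.png

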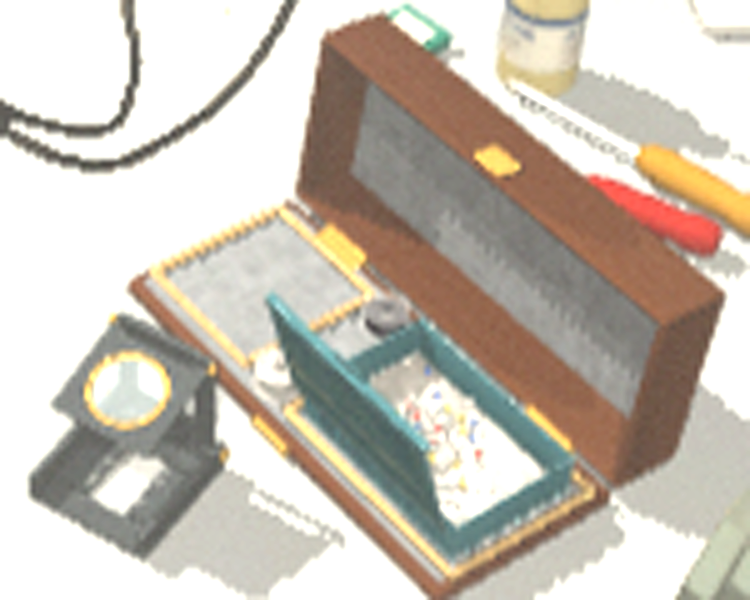

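View pics/tc1.png

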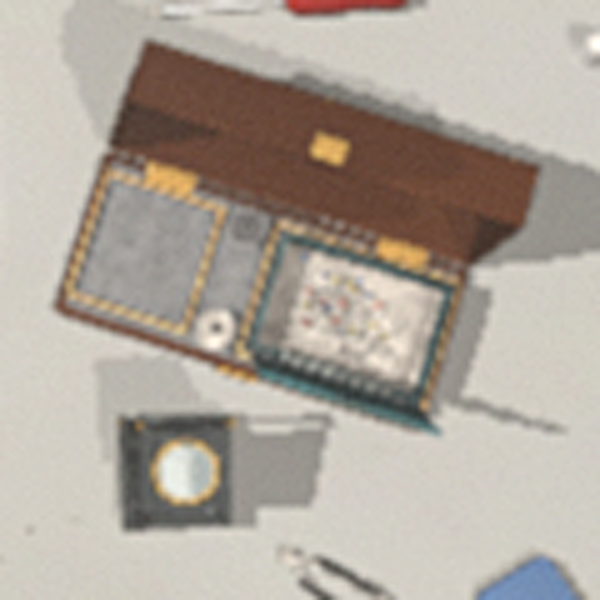

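Both crops are clear:
- **Loupe:** its stand is on the +x side. The lens hinge pins are at top-crop (130,420) and (232,422), and at scene-crop (115,320) and (212,372).
- **Case:** it is yawed about -15°, with the empty nest on the left. The nest bead's inner corners in the top crop are about (113,187), (217,211), (183,322) and (77,295).

Next I'll turn these into positions.

```bash
cat > m.py <<'E'
from h import *
from scipy.optimize import least_squares
T=lambda u,v:(290+(u+.5)/5-.5,160+(v+.5)/5-.5)
S=lambda u,v:(265+(u+.5)/5-.5,195+(v+.5)/5-.5)
def fit(locs,obs):
    # pose x,y,yaw from labelled points in 2 views
    def r(p):
        c,s=np.cos(p[2]),np.sin(p[2]);o=[]
        for (l,n,uv) in obs:
            w=[p[0]+c*l[0]-s*l[1],p[1]+s*l[0]+c*l[1],l[2]]
            o+=list(proj(n,w)-uv)
        return np.array(o)
    q=least_squares(r,locs,loss='soft_l1'); print(q.x[:2],np.degrees(q.x[2])); print(r(q.x).reshape(-1,2)); return q.x
c=fit([.45,-.3,-.25],[
 ((33,97,12.5),'top',T(113,187)),((33,35,12.5),'top',T(217,211)),((-33,35,12.5),'top',T(183,322)),((-33,97,12.5),'top',T(77,295)),
 ((-46,103,8),'top',T(58,308)),((-46,103,8),'scene',S(133,285)),((46,-103,8),'scene',S(605,492)),((-46,-103,8),'scene',S(440,592))] if 0 else [
 ((.033,.097,.0125),'top',T(113,187)),((.033,.035,.0125),'top',T(217,211)),((-.033,.035,.0125),'top',T(183,322)),((-.033,.097,.0125),'top',T(77,295)),
 ((-.046,.103,.008),'top',T(58,308)),((-.046,.103,.008),'scene',S(133,283)),((.046,-.103,.008),'scene',S(605,490)),((-.046,-.103,.008),'scene',S(440,588))])
l=fit([.35,-.25,0],[((.0234,.026,.062),'top',T(130,420)),((.0234,-.026,.062),'top',T(232,421)),((.0234,.026,.062),'scene',S(115,320)),((.0234,-.026,.062),'scene',S(213,372)),
 ((-.03,.028,.015),'scene',S(33,472)),((-.03,-.028,0),'scene',S(140,556)),((.03,-.028,.015),'scene',S(224,458)),((-.03,.028,.015),'top',T(123,525))])
def W(p,a):
    return np.array([p[0]+np.cos(p[2])*a[0]-np.sin(p[2])*a[1],p[1]+np.sin(p[2])*a[0]+np.cos(p[2])*a[1]])
print('nest',W(c,(0,.066)),'tin',W(c,(0,-.048)))
print('oiler tip',onz('top',328,126,.128),'snips',onz('top',290+278/5,160+547/5,0))
E
python3 m.py
```

```text
[ 0.4645 -0.348 ] -17.65104293909348
[[-0.7391 -2.5464]
 [ 0.5112 -0.201 ]
 [ 0.0428  0.8965]
 [-0.9786 -0.9431]
 [-0.9201  0.5617]
 [-1.1316 -0.402 ]
 [ 2.4996  0.5086]
 [ 0.3477  2.133 ]]
[ 0.3672 -0.2987] 0.4850122097350157
[[ 0.5758  0.1275]
 [ 0.7631 -0.0697]
 [-0.7381 -1.3132]
 [ 1.189   0.0586]
 [-1.3767 -0.2855]
 [-0.1458  1.3089]
 [ 0.7303 -2.7625]
 [-0.3832  0.6761]]
nest [ 0.4845 -0.2851] tin [ 0.4499 -0.3937]
oiler tip [ 0.6758 -0.2961  0.128 ] snips [ 0.327  -0.3567  0.    ]
```

```bash
python3 -m jog '[{"linear":[0,0,-1],"roll":0},{"linear":[0,0,-1],"roll":0},{"linear":[0,0,-1],"roll":0},{"linear":[0,0,-1],"roll":0},{"linear":[-0.91,-0.22,-0.05],"roll":0},{"linear":[-0.91,-0.22,-0.05],"roll":0},{"linear":[-0.91,-0.22,-0.05],"roll":0},{"linear":[-0.91,-0.22,-0.05],"roll":0},{"linear":[-0.91,-0.22,-0.05],"roll":0}]' -1
```

```text
time_s: 0.9
position: [0.3605, 0.3987, 0.4013]
tool_rot: [[-0.926, 0.377, -0.0], [0.377, 0.926, -0.0], [0.0, -0.0, -1.0]]
ft_force: [0.5, 0.2, 0.8]
grip_width: -0.0001
gripper_force: 0.0
```

```bash
python3 -m jog '[{"linear":[-0.37,-0.9,0],"roll":0},{"linear":[-0.37,-0.9,0],"roll":0},{"linear":[-0.37,-0.9,0],"roll":0},{"linear":[-0.37,-0.9,0],"roll":0},{"linear":[-0.37,-0.9,0],"roll":0},{"linear":[-0.37,-0.9,0],"roll":0},{"linear":[-0.37,-0.9,0],"roll":0},{"linear":[-0.37,-0.9,0],"roll":0},{"linear":[-0.37,-0.9,0],"roll":0},{"linear":[-0.37,-0.9,0],"roll":0}]'
```

```text
time_s: 1.73
position: [0.36, 0.0091, 0.4013]
tool_rot: [[-0.926, 0.377, 0.0], [0.377, 0.926, -0.0], [-0.0, 0.0, -1.0]]
ft_force: [0.5, 0.4, -0.2]
grip_width: -0.0004
gripper_force: 0.0
```

```bash
python3 -m jog '[{"linear":[-0.37,-0.9,0],"roll":0},{"linear":[-0.37,-0.9,0],"roll":0},{"linear":[-0.37,-0.9,0],"roll":0},{"linear":[-0.37,-0.9,0],"roll":0},{"linear":[-0.37,-0.9,0],"roll":0},{"linear":[-0.37,-0.9,0],"roll":0},{"linear":[-0.37,-0.9,0],"roll":0},{"linear":[-0.37,-0.9,0],"roll":0},{"linear":[0,0,-0.1],"roll":-1},{"linear":[0,0,1],"roll":-1},{"linear":[0,0,1],"roll":-1},{"linear":[0,0,1],"roll":-1}]' && python3 -m jog '[{"linear":[0,0,1],"roll":-0.45},{"linear":[0,0,0.5],"roll":0},{"linear":[0,0,0],"roll":0}]' && python3 - <<'E'
from h import *
import pickle
c=optics.calibration('wrist'); im=optics.get_image('wrist'); s=env.observe()
pickle.dump((c,im),open('w1.pkl','wb')); print(s['time_s'],c['T'],s['qvel'])
cv2.imwrite('pics/w1.png',cv2.convertScaleAbs(cv2.resize(im,(800,600),interpolation=2)[:,:,::-1],alpha=1.4))
E
```

```text
time_s: 2.73
position: [0.3614, -0.3007, 0.2838]
tool_rot: [[-0.999, 0.034, 0.001], [0.034, 0.999, -0.001], [-0.001, -0.001, -1.0]]
ft_force: [1.4, -0.9, -0.8]
grip_width: 0.0001
gripper_force: 0.0
time_s: 2.98
position: [0.3604, -0.299, 0.2213]
tool_rot: [[-1.0, -0.001, -0.005], [-0.001, 1.0, 0.007], [0.005, 0.007, -1.0]]
ft_force: [-0.3, 0.0, 0.5]
grip_width: -0.0
gripper_force: 0.0
3.0333 [[-0.0006  0.9662  0.2577  0.2945]
 [ 1.     -0.0013  0.0072 -0.3001]
 [ 0.0073  0.2577 -0.9662  0.3625]
 [ 0.      0.      0.      1.    ]] [ 0.1367 -2.3337 -5.079  -0.0463  1.7824  0.0445]
```

View pics/w1.png

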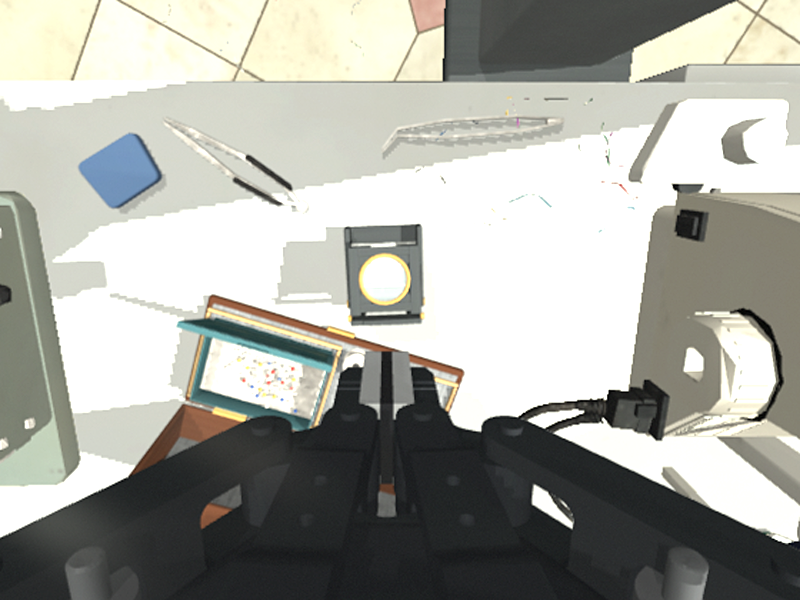

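The wrist view looks from above with the robot side at the top.
- **Loupe:** hinge pins at (350,321) and (421,319), foot front edge at y≈226 from x=346 to x=420.
- **Case:** front corners at (210,297) and (463,371).

Next I'll refine both poses.

```bash
python3 - <<'E'
from h import *
import pickle
c,im=pickle.load(open('w1.pkl','rb'))
k=.7
P=lambda u,v,z:onz('wrist',u*k,v*k,z,c)
a=P(350,321,.062);b=P(421,319,.062);print('pins',a,b)
d=P(346,227,.015);e=P(420,225,.015);print('foot front',d,e)
f=P(210,297,.008);g=P(463,371,.008);print('case front',f,g)
v=(g-f)[:2];L=np.hypot(*v);v/=L;yaw=np.degrees(np.arctan2(-v[0],v[1]));print(L,yaw)
x=np.array([v[1],-v[0]]);cc=(f+g)[:2]/2+.046*x;print('case',cc,'nest',cc+.066*v,'tin',cc-.048*v)
E
```

```text
pins [ 0.3923 -0.321   0.062 ] [ 0.391  -0.2753  0.062 ]
foot front [ 0.3376 -0.3259  0.015 ] [ 0.3362 -0.2734  0.015 ]
case front [ 0.3908 -0.4293  0.008 ] [ 0.4512 -0.2371  0.008 ]
0.20149394411456492 -17.432667164525004
case [ 0.4649 -0.347 ] nest [ 0.4846 -0.284 ] tin [ 0.4505 -0.3927]
```

```bash
python3 -m jog '[{"linear":[0.2,0,1],"roll":0},{"linear":[0,0,1],"roll":0},{"linear":[0,0,1],"roll":0},{"linear":[0,0,0.5],"roll":0},{"linear":[0,0,0.4],"roll":0},{"linear":[0,0,0.4],"roll":0},{"linear":[0,0,0.4],"roll":0},{"linear":[0,0,0.2],"roll":0},{"linear":[0,0,0],"roll":0}]' && python3 -m jog '[{"linear":[-0.2,0,0],"roll":0},{"linear":[-0.2,0,0],"roll":0},{"linear":[-0.1,0,0],"roll":0},{"linear":[-0.1,0,0],"roll":0},{"linear":[0,0,0],"roll":0}]'
```

```text
time_s: 3.78
position: [0.3541, -0.3013, 0.0293]
tool_rot: [[-1.0, -0.001, 0.0], [-0.001, 1.0, -0.0], [-0.0, -0.0, -1.0]]
ft_force: [-0.3, 1.8, -0.0]
grip_width: -0.0003
gripper_force: 0.0
time_s: 4.2
position: [0.3786, -0.3009, 0.0298]
tool_rot: [[-1.0, -0.002, 0.001], [-0.002, 1.0, -0.001], [-0.001, -0.001, -1.0]]
ft_force: [-1.4, 0.3, -0.2]
grip_width: -0.0
gripper_force: 0.6
```

```bash
python3 -m jog '[{"linear":[-0.05,0,0],"roll":0},{"linear":[0,0,0],"roll":0}]'; python3 - <<'E'
from h import *
a=optics.get_image('scene')[195:315,255:415][:,:,::-1]
b=optics.get_image('top')[200:280,290:400][:,:,::-1]
a=cv2.resize(a,(800,600),interpolation=2)
cv2.imwrite('pics/s2.png',cv2.convertScaleAbs(a,alpha=1.5))
E
```

```text
time_s: 4.37
position: [0.3798, -0.3006, 0.0295]
tool_rot: [[-1.0, -0.002, -0.0], [-0.002, 1.0, 0.0], [0.0, 0.0, -1.0]]
ft_force: [-1.7, -0.0, 1.3]
grip_width: 0.0002
gripper_force: 0.8
```

View pics/s2.png

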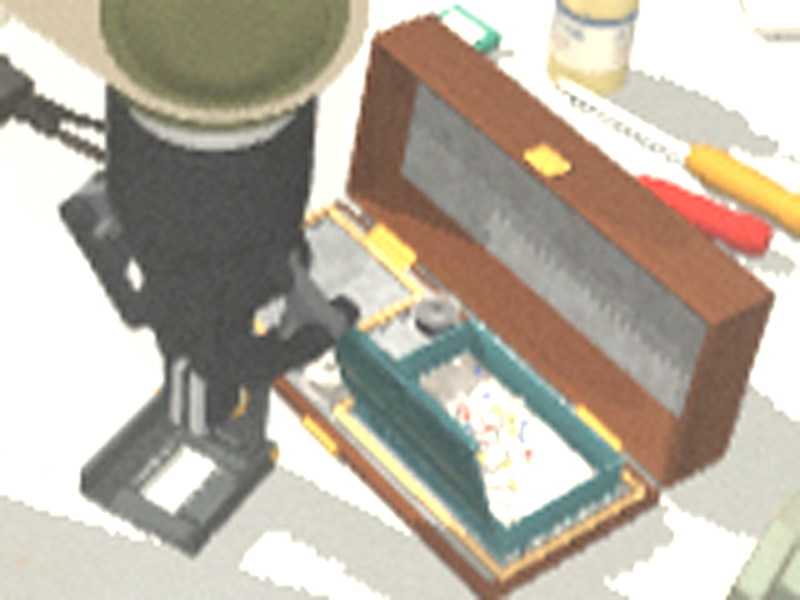

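The lens is folded back against the upright stand and the foot hasn't moved. Next I'll go behind the stand and push it over.

```bash
python3 -m jog '[{"linear":[0.4,0,0],"roll":0},{"linear":[0,0,-1],"roll":0},{"linear":[0,0,-1],"roll":0},{"linear":[-0.7,0,0],"roll":0},{"linear":[-0.7,0,0],"roll":0},{"linear":[0,0,0],"roll":0},{"linear":[0,0,0.75],"roll":0},{"linear":[0,0,0.75],"roll":0},{"linear":[0,0,0],"roll":0}]' && python3 -m jog '[{"linear":[0.25,0,0],"roll":0},{"linear":[0.25,0,0],"roll":0},{"linear":[0.25,0,0],"roll":0},{"linear":[0.25,0,0],"roll":0},{"linear":[0.25,0,0],"roll":0},{"linear":[0.25,0,0],"roll":0},{"linear":[0,0,0],"roll":0}]'
```

```text
time_s: 5.22
position: [0.4175, -0.2985, 0.0454]
tool_rot: [[-1.0, -0.001, -0.006], [-0.001, 1.0, 0.006], [0.006, 0.006, -1.0]]
ft_force: [-0.5, -0.2, -0.9]
grip_width: -0.0001
gripper_force: 0.0
time_s: 5.8
position: [0.3579, -0.3005, 0.0496]
tool_rot: [[-1.0, -0.0, -0.001], [-0.0, 1.0, 0.0], [0.001, 0.0, -1.0]]
ft_force: [0.3, -0.8, -0.2]
grip_width: 0.0
gripper_force: 0.1
```

```bash
python3 -m jog '[{"linear":[0.15,0,0.15],"roll":0},{"linear":[0.1,0,0.15],"roll":0},{"linear":[0,0,0.15],"roll":0},{"linear":[0,0,0.15],"roll":0},{"linear":[0,0,0.15],"roll":0},{"linear":[0,0,0.1],"roll":0},{"linear":[0,0,0],"roll":0}]'
```

```text
time_s: 6.38
position: [0.3496, -0.3003, 0.0143]
tool_rot: [[-1.0, -0.002, -0.001], [-0.002, 1.0, 0.001], [0.001, 0.001, -1.0]]
ft_force: [1.1, 0.8, 1.0]
grip_width: -0.0002
gripper_force: 0.0
```

```bash
python3 -m jog '[{"linear":[0,0,0.06],"roll":0},{"linear":[0,0,0.05],"roll":0},{"linear":[0,0,0],"roll":0}]';  python3 -m jog '[{"linear":[0,0,-1],"roll":0},{"linear":[0,0,-1],"roll":0},{"linear":[0,0,-1],"roll":0},{"linear":[0,0,-1],"roll":0},{"linear":[0,0,0],"roll":0}]' 1 40; python3 - <<'E'
from h import *
import pickle
c=optics.calibration('wrist'); im=optics.get_image('wrist'); pickle.dump((c,im),open('w2.pkl','wb'))
a=cv2.resize(im[100:310,130:410],(800,600),interpolation=2)
cv2.imwrite('pics/w2.png',cv2.convertScaleAbs(a[:,:,::-1],alpha=1.2)); print(c['T'])
E
```

```text
time_s: 6.63
position: [0.3499, -0.3009, 0.0117]
tool_rot: [[-1.0, -0.002, 0.001], [-0.002, 1.0, -0.001], [-0.001, -0.001, -1.0]]
ft_force: [-2.8, 2.3, 14.8]
grip_width: -0.0002
gripper_force: 7.0
time_s: 7.05
position: [0.3515, -0.3029, 0.1779]
tool_rot: [[-1.0, -0.002, 0.008], [-0.002, 1.0, -0.011], [-0.008, -0.011, -1.0]]
ft_force: [0.7, -0.7, 0.7]
grip_width: 0.0606
gripper_force: 0.0
[[-0.0012  0.9629  0.27    0.2837]
 [ 0.9999  0.0041 -0.0102 -0.3014]
 [-0.0109  0.27   -0.9628  0.3182]
 [ 0.      0.      0.      1.    ]]
```

View pics/w2.png

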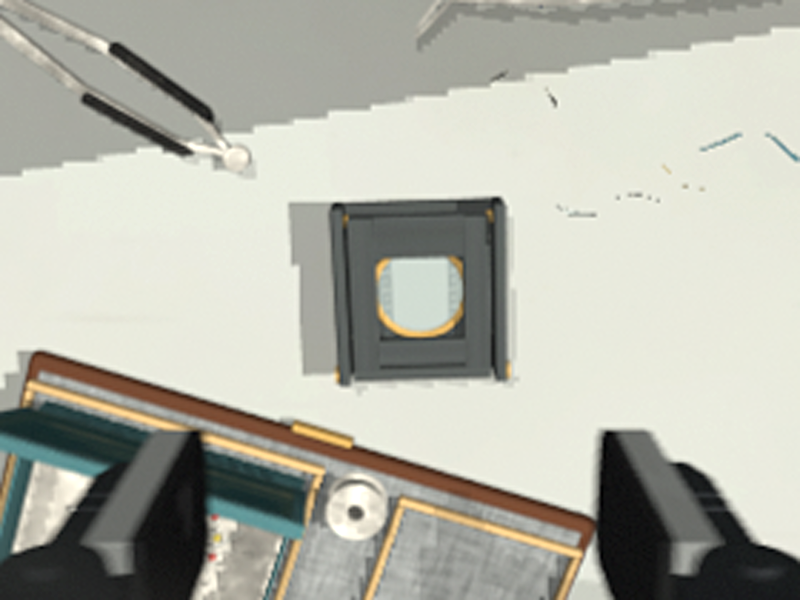

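The loupe is folded flat. Its wall tops have corners at (333,203), (505,199), (512,379) and (342,385). The case's front corners are at (35,355) and (596,520).

```bash
python3 - <<'E'
from h import *
import pickle
c,im=pickle.load(open('w2.pkl','rb'))
P=lambda u,v,z:onz('wrist',130+u*.35-.3,100+v*.35-.3,z,c)[:2]
k=[P(*p,.015) for p in [(333,203),(505,199),(512,379),(342,385)]];print(np.array(k),np.mean(k,0))
e=(k[2]+k[3]-k[0]-k[1]);f=(k[1]+k[2]-k[0]-k[3]);print('yaw',np.degrees(np.arctan2(e[1],e[0])),np.degrees(np.arctan2(-f[0],f[1])),np.hypot(*e)/2,np.hypot(*f)/2)
f=P(35,353,.008);g=P(596,519,.008)
v=(g-f);L=np.hypot(*v);v/=L;yaw=np.degrees(np.arctan2(-v[0],v[1]));print(L,yaw)
x=np.array([v[1],-v[0]]);cc=(f+g)/2+.046*x;print('case',cc,'nest',cc+.066*v,'tin',cc-.048*v)
# nest front bead outer/inner corners
print('bead front corners',P(398,498,.0125),P(587,550,.0125))
E
```

```text
[[ 0.336  -0.3261]
 [ 0.3345 -0.2723]
 [ 0.3942 -0.2683]
 [ 0.3965 -0.3242]] [ 0.3653 -0.2977]
yaw 2.8440354854204 1.9932340753205586 0.060175401110367774 0.05488176342044419
0.20044826211130484 -17.506436707568486
case [ 0.4623 -0.3459] nest [ 0.4822 -0.2829] tin [ 0.4479 -0.3917]
bead front corners [ 0.4387 -0.3057] [ 0.4582 -0.2399]
```

```bash
python3 -m jog '[{"linear":[-0.39,0.07,0.5],"roll":0},{"linear":[0,0,1],"roll":-0.46},{"linear":[0,0,1],"roll":0},{"linear":[0,0,0.5],"roll":0},{"linear":[0,0,0],"roll":0},{"linear":[0,0,0],"roll":0}]' 1 40
```

```text
time_s: 7.6
position: [0.365, -0.2974, 0.0502]
tool_rot: [[-0.999, -0.042, -0.002], [-0.042, 0.999, 0.002], [0.002, 0.002, -1.0]]
ft_force: [1.3, 0.4, -0.7]
grip_width: 0.0855
gripper_force: 0.0
```

```bash
python3 -m jog '[{"linear":[0,0,0.6],"roll":0},{"linear":[0,0,0.35],"roll":0},{"linear":[0,0,0.2],"roll":0},{"linear":[0,0,0],"roll":0}]' && python3 -m jog '[{"linear":[0,0,0],"roll":0},{"linear":[0,0,0],"roll":0},{"linear":[0,0,0],"roll":0},{"linear":[0,0,0],"roll":0},{"linear":[0,0,0],"roll":0},{"linear":[0,0,0],"roll":0}]' -1 50
```

```text
time_s: 7.93
position: [0.3653, -0.2979, 0.0049]
tool_rot: [[-0.999, -0.042, -0.0], [-0.042, 0.999, 0.0], [0.0, 0.0, -1.0]]
ft_force: [-0.3, 0.4, -0.2]
grip_width: 0.0854
gripper_force: 0.0
time_s: 8.43
position: [0.3658, -0.2984, 0.0065]
tool_rot: [[-0.999, -0.042, 0.002], [-0.042, 0.999, -0.002], [-0.002, -0.002, -1.0]]
ft_force: [-0.7, 1.5, 11.3]
grip_width: 0.0537
gripper_force: 50.6
```

```bash
python3 -m jog '[{"linear":[0,0,-0.3],"roll":0},{"linear":[0,0,-0.7],"roll":0},{"linear":[0,0,-0.9],"roll":0},{"linear":[0,0,0],"roll":0},{"linear":[0,0,0],"roll":0}]'; python3 - <<'E'
from h import *
import pickle
c=optics.calibration('wrist'); im=optics.get_image('wrist'); pickle.dump((c,im,optics.get_image('scene'),env.observe()),open('w3.pkl','wb'))
a=cv2.resize(im[130:340,130:410],(800,600),interpolation=2)
cv2.imwrite('pics/w3.png',cv2.convertScaleAbs(a[:,:,::-1],alpha=1.2)); print(c['T'],env.observe()['position'])
E
```

```text
time_s: 8.85
position: [0.3658, -0.2985, 0.0827]
tool_rot: [[-0.999, -0.042, 0.003], [-0.042, 0.999, -0.004], [-0.003, -0.004, -1.0]]
ft_force: [-0.1, -0.6, -2.0]
grip_width: 0.0539
gripper_force: 54.0
[[-0.0411  0.9634  0.2651  0.2988]
 [ 0.9991  0.0406  0.0072 -0.3007]
 [-0.0038  0.2652 -0.9642  0.2234]
 [ 0.      0.      0.      1.    ]] [ 0.365  -0.2974  0.0805]
```

View pics/w3.png

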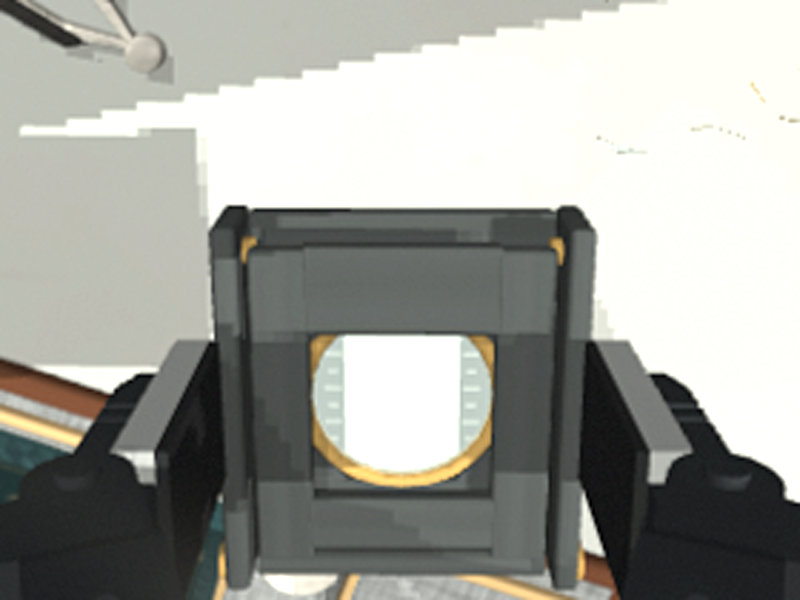

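The loupe is held between the pads, straight and flat. Its wall-top corners are about (213,230), (595,230), (583,580) and (230,586). Next I'll work out its offset from the tool and the move to the nest.

```bash
python3 - <<'E'
from h import *
import pickle
c,im,sc,s=pickle.load(open('w3.pkl','rb'))
zt=s['position'][2]
P=lambda u,v,z:onz('wrist',130+u*.35-.3,130+v*.35-.3,z,c)[:2]
k=np.array([P(*p,zt+.0095) for p in [(213,230),(595,230),(583,580),(230,586)]]);m=k.mean(0)
e=(k[2]+k[3]-k[0]-k[1]);f=(k[1]+k[2]-k[0]-k[3]);yl=np.degrees(np.arctan2(e[1],e[0]));print(k,m,yl,np.hypot(*e)/2,np.hypot(*f)/2)
R=s['tool_rot'];off=R[:,:2].T@np.r_[m-s['position'][:2],0];print('off tool',off,s['position'],R)
psi=np.degrees(np.arctan2(R[1,1],R[0,1]))-90;print('tool yaw',psi)
# commanded target: tool yaw -17.5, loupe centre at nest
a=np.radians(-17.5);tx=np.array([-np.cos(a),-np.sin(a)]);ty=np.array([-np.sin(a),np.cos(a)])
tgt=np.array([.4835,-.2837])-off[0]*tx-off[1]*ty;d=tgt-s['position'][:2]
print('tgt',tgt,'roll units',(psi+17.5)/5,'after roll shift units',d@tx/.04,d@ty/.04)
E
```

```text
[[ 0.3383 -0.3263]
 [ 0.336  -0.2722]
 [ 0.3932 -0.2687]
 [ 0.3967 -0.3242]] [ 0.3661 -0.2979] 2.755741786955502 0.057876389075479505 0.05491210347603265
off tool [-0.0011 -0.0005] [ 0.365  -0.2974  0.0805] [[-0.9991 -0.0416 -0.0005]
 [-0.0416  0.9991  0.0007]
 [ 0.0005  0.0007 -1.    ]]
tool yaw 2.386913264117112
tgt [ 0.4826 -0.2829] roll units 3.9773826528234224 after roll shift units -2.6959411128147863 1.2305675794175703
```

```bash
python3 -m jog '[{"linear":[0,0,0],"roll":1},{"linear":[0,0,0],"roll":1},{"linear":[0,0,0],"roll":1},{"linear":[0,0,0],"roll":0.98},{"linear":[-0.68,0.3,0],"roll":0},{"linear":[-0.68,0.31,0],"roll":0},{"linear":[-0.67,0.31,0],"roll":0},{"linear":[-0.67,0.31,0],"roll":0},{"linear":[0,0,0.6],"roll":0},{"linear":[0,0,0.3],"roll":0},{"linear":[0,0,0],"roll":0},{"linear":[0,0,0],"roll":0}]'; python3 - <<'E'
from h import *
import pickle
c=optics.calibration('wrist'); im=optics.get_image('wrist');sc=optics.get_image('scene'); s=env.observe();pickle.dump((c,im,sc,s),open('w4.pkl','wb'))
print(s['position'],s['tool_rot'][:2,1])
a=im[130:340,130:410];b=sc[205:310,255:395]
o=np.vstack([cv2.resize(a,(560,420),interpolation=2)[130:],cv2.resize(b,(560,420),interpolation=2)[:310]])
cv2.imwrite('pics/w4.png',cv2.convertScaleAbs(o[:,:,::-1],alpha=1.3))
E
```

```text
time_s: 9.95
position: [0.4824, -0.2829, 0.0436]
tool_rot: [[-0.954, 0.301, -0.003], [0.301, 0.954, 0.002], [0.003, 0.001, -1.0]]
ft_force: [0.2, 0.5, -2.0]
grip_width: 0.0534
gripper_force: 54.0
[ 0.483  -0.2837  0.0452] [0.3013 0.9535]
```

View pics/w4.png

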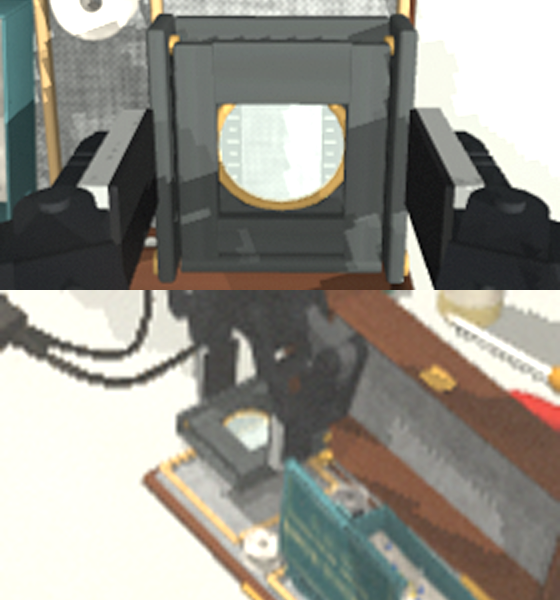

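The loupe hangs level over the nest in both views. The nest's front bead lies just above the loupe in the wrist picture, so I'll measure the beads by colour.

```bash
cat > bead.py <<'E'
from h import *
import pickle
c,im,sc,s=pickle.load(open('w4.pkl','rb'))
hsv=cv2.cvtColor(im,cv2.COLOR_RGB2HSV)
m=(hsv[...,0]>10)&(hsv[...,0]<28)&(hsv[...,1]>70)&(hsv[...,2]>110)
v,u=np.nonzero(m)
o,_=ray('wrist',0,0,c)
pts=np.array([onz('wrist',a,b,.0125,c)[:2] for a,b in zip(u,v)])
a=np.radians(-17.5);x=np.array([np.cos(a),np.sin(a)]);y=np.array([-np.sin(a),np.cos(a)])
d=(pts-np.array([.4835,-.2837]))*1000;X=d@x;Y=d@y
k=(abs(X)<50)&(abs(Y)<50);X,Y,u,v=X[k],Y[k],u[k],v[k]
f=(abs(Y)<28)&(X<-25)
print('front hist',np.histogram(X[f],bins=np.arange(-50,-24,1)))
if f.sum()>20: print('slope deg',np.degrees(np.arctan(np.polyfit(Y[f],X[f],1)[0])))
for nm,g in [('L',(Y<-25)&(X<-5)&(X>-33)),('R',(Y>25)&(X<-5)&(X>-33))]:
    print(nm,g.sum(),np.histogram(Y[g],bins=np.arange(-42,43,2)) if g.sum()>5 else '', (u[g].min(),u[g].max(),v[g].min(),v[g].max()) if g.sum() else '')
E
python3 bead.py
```

```text
front hist (array([  0,   0,   0,   0,   0,  49, 142,  30,   1,   0,   0,   0,   0,
         0, 147, 172, 220, 172,   0,   0,   0,   0,   0,   0,   0]), array([-50, -49, -48, -47, -46, -45, -44, -43, -42, -41, -40, -39, -38,
       -37, -36, -35, -34, -33, -32, -31, -30, -29, -28, -27, -26, -25]))
slope deg -1.6496364986724263
L 154 (array([ 0,  0,  0,  0, 59, 59, 19, 15,  2,  0,  0,  0,  0,  0,  0,  0,  0,
        0,  0,  0,  0,  0,  0,  0,  0,  0,  0,  0,  0,  0,  0,  0,  0,  0,
        0,  0,  0,  0,  0,  0,  0,  0]), array([-42, -40, -38, -36, -34, -32, -30, -28, -26, -24, -22, -20, -18,
       -16, -14, -12, -10,  -8,  -6,  -4,  -2,   0,   2,   4,   6,   8,
        10,  12,  14,  16,  18,  20,  22,  24,  26,  28,  30,  32,  34,
        36,  38,  40,  42])) (np.int64(205), np.int64(220), np.int64(184), np.int64(220))
R 149 (array([ 0,  0,  0,  0,  0,  0,  0,  0,  0,  0,  0,  0,  0,  0,  0,  0,  0,
        0,  0,  0,  0,  0,  0,  0,  0,  0,  0,  0,  0,  0,  0,  0,  0,  4,
        8, 27, 47, 63,  0,  0,  0,  0]), array([-42, -40, -38, -36, -34, -32, -30, -28, -26, -24, -22, -20, -18,
       -16, -14, -12, -10,  -8,  -6,  -4,  -2,   0,   2,   4,   6,   8,
        10,  12,  14,  16,  18,  20,  22,  24,  26,  28,  30,  32,  34,
        36,  38,  40,  42])) (np.int64(319), np.int64(335), np.int64(184), np.int64(220))
```

```bash
cat >> bead.py <<'E'
print('----')
f=(abs(Y)<28)&(X<-30)&(X>-37); p=np.polyfit(Y[f],X[f],1); print('slope',np.degrees(np.arctan(p[0])),p[1])
g=(Y<-30)&(X<-12)&(X>-32);h=(Y>30)&(X<-12)&(X>-32)
for q in (g,h): p=np.polyfit(X[q],Y[q],1);print(np.degrees(np.arctan(p[0])),np.polyval(p,-22),q.sum(),Y[q].min(),Y[q].max())
E
python3 bead.py | sed -n '/----/,$p'
```

```text
----
slope 0.5279820514508875 -34.04294989539567
-5.179124713279601 -32.48657197284796 107 -33.46661642902161 -30.425289684325197
0.14627083218830322 32.27236343899039 95 30.743265213393798 33.71222488298922
```

```bash
python3 -m jog '[{"linear":[0,0,0.25],"roll":0},{"linear":[0,0,0.2],"roll":0},{"linear":[0,0,0.15],"roll":0},{"linear":[0,0,0.1],"roll":0},{"linear":[0,0,0.05],"roll":0},{"linear":[0,0,0],"roll":0},{"linear":[0,0,0],"roll":0}]'
```

```text
time_s: 10.63
position: [0.4831, -0.2835, 0.0149]
tool_rot: [[-0.954, 0.301, 0.0], [0.301, 0.954, -0.0], [-0.0, -0.0, -1.0]]
ft_force: [0.1, 0.0, -1.3]
grip_width: 0.0538
gripper_force: 54.0
```

```bash
python3 -m jog '[{"linear":[0,0,0.05],"roll":0},{"linear":[0,0,0],"roll":0},{"linear":[0,0,0],"roll":0}]'
```

```text
time_s: 10.88
position: [0.4833, -0.2836, 0.0146]
tool_rot: [[-0.954, 0.301, 0.001], [0.301, 0.954, -0.001], [-0.001, -0.001, -1.0]]
ft_force: [-4.0, 3.3, 14.3]
grip_width: 0.0539
gripper_force: 55.9
```

```bash
python3 -m jog '[{"linear":[0,0,-0.02],"roll":0},{"linear":[0,0,0],"roll":0},{"linear":[0,0,0],"roll":0},{"linear":[0,0,0],"roll":0}]' 0.6 && python3 -m jog '[{"linear":[0,0,-0.3],"roll":0},{"linear":[0,0,-0.6],"roll":0},{"linear":[0,0,-1],"roll":0},{"linear":[0,0,-1],"roll":0},{"linear":[0,0,0],"roll":0},{"linear":[0,0,0],"roll":0}]' && python3 - <<'E'
from h import *
import pickle
c=optics.calibration('wrist'); im=optics.get_image('wrist');sc=optics.get_image('scene'); s=env.observe();pickle.dump((c,im,sc,s),open('w5.pkl','wb'))
top=optics.get_image('top')
# loupe dark pixels vs nest, using wrist
hsv=cv2.cvtColor(im,cv2.COLOR_RGB2HSV)
print(s['position'],s['grip_width'])
a=np.radians(-17.5);x=np.array([np.cos(a),np.sin(a),0]);y=np.array([-np.sin(a),np.cos(a),0]);N=np.array([.484,-.284,0])
# expected pixel of loupe wall top corners and floor tests: sample along case-x / case-y lines at z=.023
for nm,dirn,rng in [('x line at y=0.026',lambda t:N+t*x+.026*y,range(-44,-20)),('x line y=-.026',lambda t:N+t*x-.026*y,range(-44,-20)),('y line x=-.02',lambda t:N-.02*x+t*y,list(range(-42,-22))+list(range(22,42)))]:
    print(nm)
    print([ (r,im[int(round(p[1])),int(round(p[0]))].tolist()) for r in rng for p in [proj('wrist',dirn(r/1000)+np.array([0,0,.023]),c)] if 0<=p[1]<420])
E
```

```text
time_s: 11.22
position: [0.4831, -0.2835, 0.0136]
tool_rot: [[-0.954, 0.301, 0.0], [0.301, 0.954, 0.0], [-0.0, 0.0, -1.0]]
ft_force: [-0.5, 0.2, -0.0]
grip_width: 0.0681
gripper_force: 0.0
time_s: 11.72
position: [0.4838, -0.284, 0.1316]
tool_rot: [[-0.954, 0.301, 0.003], [0.301, 0.954, -0.003], [-0.004, -0.002, -1.0]]
ft_force: [0.0, -0.5, -1.3]
grip_width: 0.0684
gripper_force: 0.0
[ 0.4827 -0.2831  0.1289] 0.0685475862193443
x line at y=0.026
[(-44, [121, 76, 52]), (-43, [127, 97, 82]), (-42, [149, 143, 135]), (-41, [150, 153, 149]), (-40, [157, 160, 155]), (-39, [167, 169, 164]), (-38, [181, 174, 159]), (-37, [215, 180, 127]), (-36, [239, 210, 143]), (-35, [183, 153, 107]), (-34, [103, 101, 94]), (-33, [131, 134, 130]), (-32, [121, 122, 118]), (-31, [53, 55, 54]), (-30, [73, 77, 74]), (-29, [92, 96, 93]), (-28, [91, 95, 92]), (-27, [90, 95, 92]), (-26, [91, 95, 92]), (-25, [91, 95, 93]), (-24, [91, 95, 93]), (-23, [91, 95, 92]), (-22, [91, 96, 92]), (-21, [91, 95, 92])]
x line y=-.026
[(-44, [118, 74, 51]), (-43, [139, 122, 112]), (-42, [158, 161, 156]), (-41, [161, 165, 159]), (
[... 644 characters left out ...]
8]), (-34, [100, 102, 99]), (-33, [108, 111, 108]), (-32, [121, 116, 107]), (-31, [166, 138, 95]), (-30, [158, 132, 90]), (-29, [121, 103, 74]), (-28, [89, 91, 89]), (-27, [70, 73, 71]), (-26, [90, 94, 92]), (-25, [92, 97, 95]), (-24, [88, 93, 91]), (-23, [35, 37, 37]), (22, [87, 93, 89]), (23, [29, 31, 30]), (24, [40, 41, 41]), (25, [91, 94, 92]), (26, [90, 94, 91]), (27, [90, 96, 93]), (28, [82, 84, 83]), (29, [91, 91, 87]), (30, [99, 86, 63]), (31, [215, 181, 125]), (32, [211, 176, 122]), (33, [135, 103, 71]), (34, [114, 93, 80]), (35, [167, 165, 155]), (36, [198, 201, 190]), (37, [220, 222, 212]), (38, [219, 222, 211]), (39, [219, 221, 211]), (40, [218, 220, 210]), (41, [219, 221, 210])]
```

The loupe sits in the nest with floor visible between its edge and the bead on the visible sides. Now the tin: fingers shut, go in front of its lid.

```bash
python3 -m jog '[{"linear":[0.53,-0.71,0],"roll":0},{"linear":[0.53,-0.71,0],"roll":0},{"linear":[0.53,-0.71,0],"roll":0},{"linear":[0.53,-0.71,0],"roll":0},{"linear":[0,0,0.75],"roll":0},{"linear":[0,0,0.75],"roll":0},{"linear":[0,0,0],"roll":0},{"linear":[0,0,0],"roll":0}]' -1 && python3 -m jog '[{"linear":[-0.2,0,0],"roll":0},{"linear":[-0.2,0,0],"roll":0},{"linear":[-0.2,0,0],"roll":0},{"linear":[-0.2,0,0],"roll":0},{"linear":[-0.2,0,0],"roll":0},{"linear":[-0.2,0,0],"roll":0}]' && python3 -m jog '[{"linear":[-0.15,0,0],"roll":0},{"linear":[-0.15,0,0],"roll":0},{"linear":[-0.15,0,0],"roll":0},{"linear":[-0.15,0,0],"roll":0},{"linear":[-0.15,0,0],"roll":0}]'
```

```text
time_s: 12.53
position: [0.3675, -0.3655, 0.0684]
tool_rot: [[-0.954, 0.301, -0.003], [0.301, 0.954, 0.004], [0.004, 0.003, -1.0]]
ft_force: [0.1, -0.1, 0.3]
grip_width: -0.0
gripper_force: 0.0
time_s: 13.03
position: [0.4147, -0.381, 0.0701]
tool_rot: [[-0.954, 0.3, -0.0], [0.3, 0.954, -0.001], [0.0, -0.001, -1.0]]
ft_force: [-2.9, -1.2, -0.2]
grip_width: 0.0
gripper_force: 1.0
time_s: 13.45
position: [0.4429, -0.3898, 0.0696]
tool_rot: [[-0.954, 0.301, -0.0], [0.301, 0.954, 0.0], [0.0, 0.0, -1.0]]
ft_force: [-1.1, -0.0, 0.3]
grip_width: -0.0001
gripper_force: 0.5
```

```bash
python3 -m jog '[{"linear":[-0.1,0,0.05],"roll":0},{"linear":[-0.1,0,0.1],"roll":0},{"linear":[-0.1,0,0.1],"roll":0},{"linear":[-0.1,0,0.1],"roll":0},{"linear":[0,0,0.1],"roll":0},{"linear":[0,0,0.1],"roll":0},{"linear":[0,0,0.1],"roll":0},{"linear":[0,0,0.1],"roll":0},{"linear":[0,0,0],"roll":0}]' && python3 -m jog '[{"linear":[0,0,0.05],"roll":0},{"linear":[0,0,0.05],"roll":0},{"linear":[0,0,0.03],"roll":0},{"linear":[0,0,0.03],"roll":0},{"linear":[0,0,0],"roll":0}]'
```

```text
time_s: 14.2
position: [0.4573, -0.3942, 0.0388]
tool_rot: [[-0.954, 0.301, -0.001], [0.301, 0.954, 0.001], [0.001, 0.001, -1.0]]
ft_force: [-0.5, 0.5, -0.1]
grip_width: 0.0005
gripper_force: 0.0
time_s: 14.62
position: [0.4578, -0.3947, 0.0352]
tool_rot: [[-0.954, 0.301, 0.001], [0.301, 0.954, -0.001], [-0.001, -0.001, -1.0]]
ft_force: [-3.7, 3.5, 14.7]
grip_width: -0.0003
gripper_force: 7.5
```

```bash
python3 -m jog '[{"linear":[0,0,0],"roll":0},{"linear":[0,0,-0.8],"roll":0},{"linear":[0,0,-0.8],"roll":0},{"linear":[0,0,-0.8],"roll":0},{"linear":[0,0,0],"roll":0}]'; python3 - <<'E'
from h import *
sc=optics.get_image('scene')[...,::-1]
cv2.imwrite('pics/s5.png',cv2.convertScaleAbs(cv2.resize(sc[195:315,265:415],(750,600),interpolation=2),alpha=1.4))
hsv=cv2.cvtColor(sc,cv2.COLOR_BGR2HSV)
m=((hsv[...,0]>80)&(hsv[...,0]<105)&(hsv[...,1]>90)).astype(np.uint8); m[:200]=0
n,l,st,ce=cv2.connectedComponentsWithStats(m);print([s for s in st[1:] if s[4]>40])
a=np.radians(-17.5);x=np.array([np.cos(a),np.sin(a)]);y=np.array([-np.sin(a),np.cos(a)])
t=np.array([.4643,-.3474])-.048*y
for z in(.035,.008): print(z,[proj('scene',np.r_[t+i*.0355*x+j*.047*y,z]).round(1).tolist() for i,j in[(-1,1),(1,1),(1,-1),(-1,-1)]])
ys,xs=np.nonzero(m);print(xs.min(),xs.max(),ys.min(),ys.max())
E
```

```text
time_s: 15.03
position: [0.4593, -0.3965, 0.1357]
tool_rot: [[-0.954, 0.301, 0.007], [0.301, 0.954, -0.009], [-0.009, -0.006, -1.0]]
ft_force: [0.4, 1.0, 1.0]
grip_width: 0.0002
gripper_force: 0.0
[array([333, 260,  42,  34, 335], dtype=int32)]
0.035 [[324.5, 269.7], [351.3, 255.2], [383.0, 283.7], [355.6, 300.0]]
0.008 [[323.7, 278.6], [350.0, 264.1], [381.2, 292.7], [354.2, 308.9]]
333 374 260 293
```

```bash
python3 -m jog '[{"linear":[-0.88,0.27,0],"roll":0},{"linear":[-0.88,0.27,0],"roll":0},{"linear":[-0.88,0.27,0],"roll":0},{"linear":[0,0,0],"roll":0},{"linear":[0,0,0.7],"roll":0},{"linear":[0,0,0.7],"roll":0},{"linear":[0,0,0],"roll":0}]'; python3 - <<'E'
from h import *
for n in('scene','top'):
    sc=optics.get_image(n)[...,::-1]
    if n=='scene': cv2.imwrite('pics/s6.png',cv2.convertScaleAbs(cv2.resize(sc[195:315,265:415],(750,600),interpolation=2),alpha=1.4))
    hsv=cv2.cvtColor(sc,cv2.COLOR_BGR2HSV)
    m=((hsv[...,0]>80)&(hsv[...,0]<105)&(hsv[...,1]>90)).astype(np.uint8); m[:195]=0;m[:,:300]=0;m[:,400:]=0
    k,l,st,ce=cv2.connectedComponentsWithStats(m);i=1+np.argmax(st[1:,4])
    h=cv2.approxPolyDP(cv2.findContours((l==i).astype(np.uint8),0,2)[0][0],3,True);print(n,st[i],h.reshape(-1,2).tolist())
    a=np.radians(-17.5);x=np.array([np.cos(a),np.sin(a)]);y=np.array([-np.sin(a),np.cos(a)])
    t=np.array([.4643,-.3474])-.048*y
    print([proj(n,np.r_[t+i*.0355*x+j*.047*y,.035]).round(1).tolist() for i,j in[(-1,1),(1,1),(1,-1),(-1,-1)]])
E
```

```text
time_s: 15.67
position: [0.5658, -0.3932, 0.0664]
tool_rot: [[-0.954, 0.301, -0.009], [0.301, 0.954, 0.008], [0.011, 0.005, -1.0]]
ft_force: [-0.8, 1.0, -2.0]
grip_width: -0.0001
gripper_force: 0.0
scene [345 260  30  28 145] [[345, 262], [349, 267], [354, 264], [367, 277], [362, 280], [366, 287], [374, 284], [351, 260]]
[[324.5, 269.7], [351.3, 255.2], [383.0, 283.7], [355.6, 300.0]]
top [368 216  10   9  37] [[370, 216], [368, 221], [372, 224], [377, 219], [373, 221]]
[[340.1, 229.3], [347.9, 203.6], [382.2, 214.6], [374.7, 240.4]]
```

View pics/s6.png

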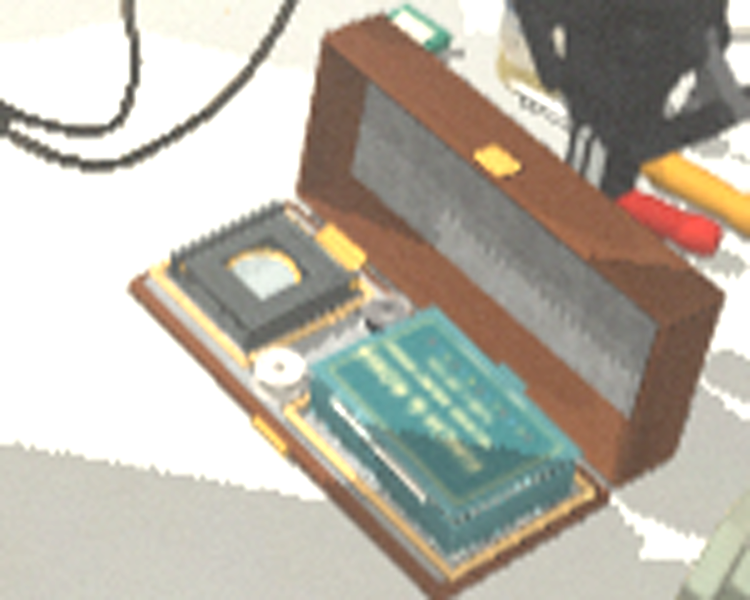

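The loupe lies flat in its nest at crop (265,275) and the tin is shut in its nest at (450,420). The closed fingers are now behind the case lid, so I'll push it over.

```bash
python3 -m jog '[{"linear":[0.2,0,-0.05],"roll":0},{"linear":[0.2,0,-0.05],"roll":0},{"linear":[0.2,0,0],"roll":0},{"linear":[0.2,0,0],"roll":0},{"linear":[0.2,0,0],"roll":0},{"linear":[0.2,0,0],"roll":0}]' && python3 -m jog '[{"linear":[0.2,0,0],"roll":0},{"linear":[0.2,0,0],"roll":0},{"linear":[0.2,0,0],"roll":0},{"linear":[0.2,0,0],"roll":0},{"linear":[0.2,0,0],"roll":0},{"linear":[0,0,0],"roll":0},{"linear":[0,0,0],"roll":0}]'
```

```text
time_s: 16.27
position: [0.5225, -0.3816, 0.0797]
tool_rot: [[-0.954, 0.301, 0.003], [0.301, 0.954, -0.003], [-0.004, -0.002, -1.0]]
ft_force: [2.0, -0.3, 2.3]
grip_width: 0.0002
gripper_force: 0.8
time_s: 16.85
position: [0.4839, -0.3689, 0.0774]
tool_rot: [[-0.954, 0.301, -0.0], [0.301, 0.954, 0.0], [0.0, 0.0, -1.0]]
ft_force: [0.6, -0.1, 0.6]
grip_width: -0.0001
gripper_force: 0.0
```

```bash
python3 -m jog '[{"linear":[0.3,0,0],"roll":0},{"linear":[0.3,0,0],"roll":0},{"linear":[0.3,0,0],"roll":0},{"linear":[0.3,0,0],"roll":0},{"linear":[0,0,0],"roll":0},{"linear":[0,0,0.2],"roll":0},{"linear":[0,0,0.2],"roll":0},{"linear":[0,0,0.2],"roll":0},{"linear":[0,0,0.1],"roll":0},{"linear":[0,0,0.05],"roll":0},{"linear":[0,0,0],"roll":0}]'
```

```text
time_s: 17.77
position: [0.4385, -0.3544, 0.0465]
tool_rot: [[-0.954, 0.301, -0.001], [0.301, 0.954, 0.001], [0.001, 0.001, -1.0]]
ft_force: [-0.6, 0.7, -0.1]
grip_width: 0.0003
gripper_force: 0.0
```

```bash
python3 -m jog '[{"linear":[0,0,0.05],"roll":0},{"linear":[0,0,0.05],"roll":0},{"linear":[0,0,0.03],"roll":0},{"linear":[0,0,0],"roll":0}]'
```

```text
time_s: 18.1
position: [0.4386, -0.3547, 0.043]
tool_rot: [[-0.954, 0.301, 0.001], [0.301, 0.954, -0.001], [-0.001, -0.001, -1.0]]
ft_force: [-1.6, 2.2, 8.4]
grip_width: 0.0001
gripper_force: 3.4
```

```bash
python3 -m jog '[{"linear":[0,0,-0.7],"roll":0},{"linear":[0,0,-1],"roll":0},{"linear":[0.9,0,-0.3],"roll":0},{"linear":[0.9,0.1,-0.4],"roll":0},{"linear":[0.9,0.1,-0.4],"roll":0},{"linear":[0,0,0],"roll":0},{"linear":[0,0,0],"roll":0}]'; python3 - <<'E'
from h import *
a=np.radians(-17.5);x=np.array([np.cos(a),np.sin(a)]);y=np.array([-np.sin(a),np.cos(a)]);t=np.array([.4643,-.3474])
c=optics.calibration('wrist')
for n in('scene','top','wrist'):
    im=optics.get_image(n);hsv=cv2.cvtColor(im,cv2.COLOR_RGB2HSV)
    m=(((hsv[...,0]<15)|(hsv[...,0]>175))&(hsv[...,1]>90)&(hsv[...,2]>40)&(hsv[...,2]<200)).astype(np.uint8)
    m=cv2.morphologyEx(m,2,np.ones((3,3)))
    if n!='wrist': m[:150]=0;m[310:]=0;m[:,:285]=0;m[:,420:]=0
    k,l,st,ce=cv2.connectedComponentsWithStats(m);i=1+np.argmax(st[1:,4])
    h=cv2.approxPolyDP(cv2.findContours((l==i).astype(np.uint8),0,2)[0][0],4,True).reshape(-1,2);print(n,st[i],h.tolist())
    print([proj(n,np.r_[t+i*.046*x+j*.103*y,.043],c if n=='wrist' else None).round(0).tolist() for i,j in[(-1,1),(1,1),(1,-1),(-1,-1)]])
E
```

```text
time_s: 18.68
position: [0.3372, -0.3143, 0.1554]
tool_rot: [[-0.953, 0.302, 0.001], [0.302, 0.953, -0.002], [-0.002, -0.002, -1.0]]
ft_force: [0.1, -0.1, 0.2]
grip_width: 0.0001
gripper_force: 0.0
scene [ 297  225   92   78 3238] [[297, 242], [351, 302], [388, 283], [325, 225]]
[[290.0, 239.0], [324.0, 223.0], [390.0, 281.0], [355.0, 303.0]]
top [ 303  189   83   48 2118] [[312, 189], [303, 221], [335, 231], [367, 218], [379, 236], [385, 212]]
[[301.0, 220.0], [312.0, 187.0], [387.0, 211.0], [377.0, 245.0]]
wrist [ 308  279   94   30 1494] [[308, 279], [324, 299], [336, 301], [342, 291], [360, 290], [401, 307], [384, 279]]
[[403.0, 302.0], [393.0, 393.0], [164.0, 393.0], [155.0, 302.0]]
```

The lid outline matches the closed box at 43 mm in the scene and top views, and the gripper is clear.

```bash
python3 -c "
from rig import env
print(env.close_job())"
```

```text
the job is handed in; nothing more can be done
None
```

I handed the job in at about 19 s: the thread counter is folded flat in its nest, the pin tin is shut in its own nest, and the case lid is closed. I never moved the snips or the oil bottle. The closed lid and the folded, nested counter and shut tin were confirmed from the cameras and contact heights, but no verdict came back.

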